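# Release the ratchet clamp and balance the test bar

## Task

The glue in the test bar has set. Tip the ratchet clamp's lever back so that its pawl lifts well out of the teeth, draw the clamp bar fully back by its red handle, take the test bar out and balance it level, white side up, crosswise on the ridge of the brass-topped rest, without dropping it. Leave the clamp open and the other things on the bench where they stand.

Things in the scene. Friction and masses are not known exactly. Their poses are not given: they have to be found in the camera images.
- press: Fixed blue ratchet clamp, base 90 x 300 x 12 mm. Origin on the bench under the middle of the clamped test bar; +y runs along the clamp towards the lever and red handle, x across, z up. Along y: fixed jaw -85 to -60 mm (54 high); test bar -60 to 60 on two 34 mm wide pads at y = +-36, tops at z = 22; two blue cheeks y 150 to 200, x +-23, z up to 78, carry the pawl.
- bar (a joint): Sliding toothed clamp bar (tooth tops z = 46 mm), grey nose (press y 61 to 87 mm, its lip over the test bar from y = 49, z 51.5 to 59.5) and red handle: 0 = clamped, grows to 0.050 m, fully back, along the press's +y. About 3 N friction, stays where left. Cannot slide back while the pawl is in its teeth.
- bar_grip (a point): Grip point on the bar's upright red handle, 12 mm below its top. The handle measures 24 mm across (press x) by 16 mm along the clamp (press y), z 30 to 86, and moves with the bar; at the start it lies 255 mm along the press's +y.
- pawl (a joint): Ratchet pawl with upright lever: 0 = lever upright, pawl down in the teeth; grows to 1.1 rad as the lever tips along the press's +y, lifting the pawl out of the teeth. Turns with light friction (about 1.2 N at the knob) and stays where left; clear of the teeth from about 0.25.
- lever_knob (a point): Centre of the red ball, 20 mm across, on top of the pawl's lever (a 10 mm rod), 60 mm from the pivot.
- pawl_pivot (a point): The pawl's pivot (axis along the press's x), at press y = 175 mm, z = 68 mm.
- test_bar: The clamped work: rigid bonded test bar, 120 mm long (its y), 36 mm wide (its x), 28 mm thick (its z), lower half green, upper half white, with a black band around its middle; about 0.25 kg, evenly balanced. Origin under its centre, on its underside; at the start in line with the press, underside at z = 22 mm.
- rest: Fixed balance rest: grey block 76 x 104 mm with a rounded brass top. Its ridge line runs along its x (64 mm long, thin black mark at either end); the top curves down to both y sides with a radius of 70 mm. Origin on the bench under its centre.
- rest_crown (a point): Middle of the ridge line, the highest point of the brass top, 60 mm above the bench.
- red_cup: Bystander: white plastic specimen cup with red lid, 48 mm wide, 60 mm tall; origin under its centre
- tape_roll: Bystander: roll of brown tape lying flat, 92 mm wide, 48 mm tall; origin under its centre
- sample_pot: Bystander: pale specimen pot with grey lid, 46 mm wide, 66 mm tall; origin under its centre
- oil_bottle: Bystander: brown glass dropper bottle, 38 mm wide, 124 mm tall; origin under its centre
- square_jar: Bystander: open white square jar, 111 mm wide, 172 mm tall; origin under its centre
- marker: Bystander: white marker pen with red cap, 135 mm long, lying; origin under its centre
- spirit_lamp: Bystander: small round glass spirit lamp with cap, 61 mm wide, 84 mm tall; origin under its centre
Not all that is in view belongs to the job. There is more than one size of the test_bar; the one meant has the size given above.

How it is judged:
On the way, in this order (a step that is already met when the one before it is completed fails the run):
1. the pawl is lifted out of the teeth (over 0.5 rad) with the bar still forward (value of joint pawl above 0.5 rad and value of joint bar below 0.01 m), for 0.1 s.
2. the clamp bar is drawn back over 40 mm, the pawl still up and the test bar still in the clamp (value of joint pawl above 0.5 rad and value of joint bar above 0.04 m and height (world z) of test_bar below 0.035 m), for 0.1 s.
3. the test bar is lifted clear of the clamp, its underside over 60 mm above the bench (height (world z) of test_bar above 0.06 m), for 0.1 s.
At the end, for the whole second after the job is handed in: The test bar lies still on the rest alone, white side up, its middle within 22 mm of the crown, level within 0.2 rad, at right angles to the ridge within 0.3 rad; the clamp bar is at least 40 mm back and the pawl over 0.5 rad up (value of joint pawl above 0.5 rad and value of joint bar above 0.04 m and horizontal distance between test_bar and rest_crown below 0.022 m and z of test_bar in the frame of rest_crown between -0.004 and 0.008 m and angle between test_bar's own z axis and vertical below 0.2 rad and angle between the y axis of test_bar and the y axis of rest, either way round below 0.3 rad and contact force between test_bar and rest above 0.5 N and linear speed of test_bar below 0.03 m/s and angular speed of test_bar below 0.3 rad/s); the robot touches nothing.
It fails at once if another loose thing on the bench is moved over 30 mm (distance of any of red_cup, tape_roll, sample_pot, oil_bottle, square_jar, marker, spirit_lamp from where it was at the start of the episode above 0.03 m).
It fails at once if the test bar is dropped (falls faster than 0.5 m/s while not held) (linear speed of test_bar above 0.5 m/s and contact force between the fingers and test_bar below 0.1 N).
It also fails if it takes over 54 s, if anything falls off the work surface, if the arm or the gripper's body presses on something with over 40 N, if the wrist force passes 120 N, or if a joint passes its speed limit or range.

## Robot

A 6-joint arm with a two-finger parallel gripper is mounted at the origin on a cart in front of the work surface, level with it; the furniture and walls round the work are solid. World frame = base frame: x ahead of the robot, y to its left, z up, the work surface at z = 0. Lengths are in m, angles in rad, forces in N, time in s.
With the tool pointing down it reaches from about 0.3 to 0.85 m from the base axis. Payload 5.4 kg.
Tool frame: the origin (TCP) lies between the finger pads; the fingertips stand 25 mm ahead of it and the grasp point (between the pads) lies 6 mm ahead of it; z points along the fingers, y is the direction in which the jaws open and shut (so a half turn about z gives the same grasp; the last joint's range is limited). The gripper opens to 85 mm and grips with 20 to 120 N. Pads are 22 mm wide; open, the fingers measure 114 mm over their backs; the gripper's body (76 mm by 85 mm) begins 54 mm behind the grasp point. The pads swing forward as they close: fully open they stand 13 mm farther back than shut.
Start: joints at [1.005, 0.158, 1.597, -0, 1.386, -0.21], TCP at [0.2, 0.539, 0.256] pointing down, gripper open.
Joint ranges: [-2.91, 2.91], [-0.94, 2.29], [0.18, 2.7], [-1.29, 4.43], [0.17, 2.64], [-3, 3]. Speed limits (rad/s): [2.57, 2.57, 3.14, 3.14, 3.14, 3.14].

## Interface

Orientations are given as [roll, pitch, yaw] about the fixed x, y, z axes, in that order (R = Rz(yaw) Ry(pitch) Rx(roll)).
In Python, from plant import * gives the robot as it stands. The module is installed in compiled form; this text tells all that it offers.
- The arm moves only by the tool carry_out, never from a script. Its argument "increments" is a list of rows, each a list of 4 numbers: the shift along the tool's x, y, z in mm, then the turn about the tool's z in rad. A call has 1 to 12 rows; each row is the pose to reach, as a shift and turn from the pose commanded when the call began, along the tool's axes at that moment; what a row does not reach only later rows make up. A row lasts 1/8 s, in which the tool goes at most 62.5 mm and 10.7 degrees, less where a joint would pass 70% of its speed; a pose out of reach is approached as far as the arm can. A call with a gripper value outside its range is refused whole. "claw" is the opening, from 0 (shut) to 1 (fully open), set as the call begins (left out, the last holds). The fingers move at their own pace and stop on an object; "grip_force" is the grip in N (left out, the last holds). Time passes only in rows, so rows that repeat a pose let the fingers close. It gives the time, the measured TCP pose, the force and the opening at its end, in the units of the state.
- get_obs(): the state, without advancing time (a new reading comes with each control period).
- camera(name): name is "side" or "top" or "wrist"; returns the picture (420x560x3 uint8, red, green, blue); there is no depth.
- get_calibration(name): a dict with "K" (3x3 intrinsics, pixels), "world_from_camera" (4x4, takes a point from camera to world coordinates); the wrist camera has in their place "T_tool_cam" (4x4, takes a point from camera to tool coordinates, whose origin is the TCP and whose axes are the flange's). Camera axes: x right, y down, z forward; pixel columns grow to the right and rows downward; lengths in m; the calibration is good to about 2 mm. A picture is of the moment at which its call begins: read the wrist's pose just before it. get_calibration takes no time and is no camera call.
- close_job(): hands the job in, once; it reports no verdict.
The state is a dict: "clock": time; "joints": joint angles; "dq": joint speeds; "effort": joint torques, N m; "tcp_pos": TCP position; "ee_rot": TCP orientation; "contact_force": force on the tool from outside, world axes, zero at the start; "ft_torque": the same for the moment, N m; "finger_gap": opening from 0.0 (shut) to 1.0 (fully open).
Only numpy, scipy, OpenCV 4.12 (cv2) and the standard library are available. Lean on these libraries where they do the work, as an engineer would, in place of code of your own. Each camera call takes 0.05 s, during which the arm holds its last target.

## Working session

There is one attempt and no reset: what is moved stays moved. The work goes in short steps, Python scripts to look and compute and a tool call to move; the robot and the scene stay as the last step left them, time stands still between calls to the robot, and variables do not carry over. Pictures are saved under pics/ and viewed, and the job is handed in when it is done.

Besides the shell and the picture viewer there is one more tool, called after "Request:" as name(argument=value, ...) on one line, values as JSON. carry_out: Moves the arm, as the interface text tells. Its arguments: {"type":"object","properties":{"increments":{"type":"array","items":{"type":"array","items":{"type":"number"}}},"claw":{"type":"number"},"grip_force":{"type":"number"}},"required":["increments"]}

```bash
mkdir -p pics; python3 - <<'E'
from plant import *
import cv2,numpy as np
o=get_obs();print(o)
for n in ["side","top","wrist"]:
    c=get_calibration(n);print(n,{k:np.round(v,4).tolist() for k,v in c.items()})
    cv2.imwrite(f"pics/{n}0.png",camera(n)[:,:,::-1])
E
```

```text
{'clock': 0.0, 'joints': array([ 1.00485770e+00,  1.59065542e-01,  1.59827360e+00, -2.99151220e-06,
        1.38622455e+00, -2.10069120e-01]), 'dq': array([-0.00095773, -0.00089862, -0.00042297,  0.00067792, -0.00039398,
       -0.00023975]), 'effort': array([-3.87804255e-05, -3.96015215e+01, -3.31422400e+01, -3.13468554e-04,
        8.53219331e-03, -1.95216592e-05]), 'tcp_pos': array([0.2000204 , 0.53847267, 0.25528689]), 'ee_rot': array([-3.13966433e+00, -4.08140275e-04,  2.78572331e+00]), 'contact_force': array([ 1.04719706, -0.02816898,  0.41418969]), 'ft_torque': array([-0.02371691,  0.03728776,  0.04648981]), 'finger_gap': 1.0036299949265783}
side {'K': [[521.6314, 0.0, 280.1428], [0.0, 521.6314, 205.2642], [0.0, 0.0, 1.0]], 'world_from_camera': [[0.9435, -0.1727, 0.2829, 0.1866], [-0.3313, -0.4714, 0.8173, -0.9207], [-0.0078, -0.8649, -0.502, 0.776], [0.0, 0.0, 0.0, 1.0]]}
top {'K': [[465.8206, 0.0, 276.9383], [0.0, 465.8206, 209.3122], [0.0, 0.0, 1.0]], 'world_from_camera': [[0.0203, -0.9953, 0.0948, 0.4573], [-0.9998, -0.0198, 0.0056, 0.1688], [-0.0037, -0.0948, -0.9955, 1.2393], [0.0, 0.0, 0.0, 1.0]]}
wrist {'K': [[355.1022, 0.0, 279.1559], [0.0, 355.1022, 204.0561], [0.0, 0.0, 1.0]], 'T_tool_cam': [[0.0018, -0.9467, -0.322, 0.0821], [1.0, 0.0017, 0.0003, -0.0004], [0.0003, -0.322, 0.9467, -0.1183], [0.0, 0.0, 0.0, 1.0]]}
```

View pics/side0.png

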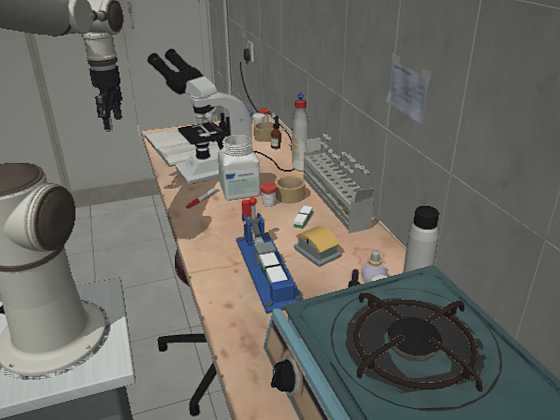

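View pics/top0.png

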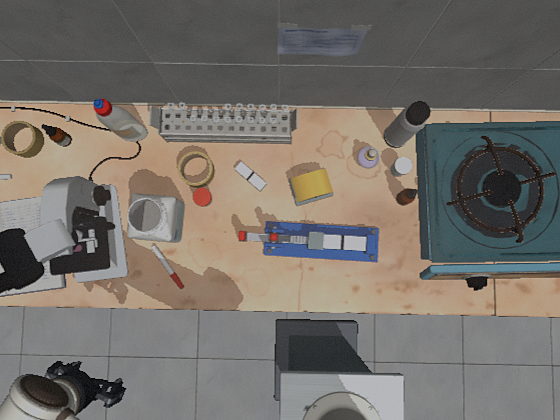

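View pics/wrist0.png

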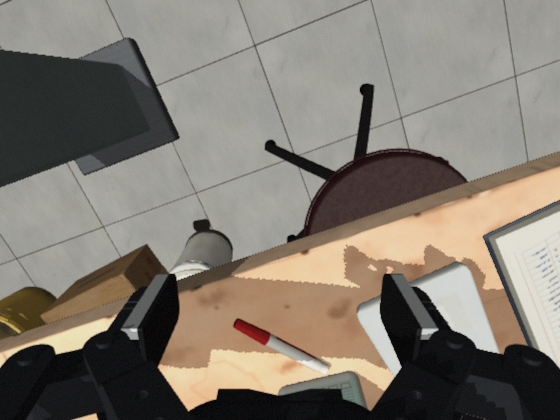

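```bash
python3 - <<'E'
import cv2
a=cv2.imread("pics/top0.png");b=cv2.imread("pics/side0.png")
cv2.imwrite("pics/topc.png",cv2.resize(a[145:275,225:395],None,fx=4.7,fy=4.5,interpolation=cv2.INTER_CUBIC) if 0 else cv2.resize(a[150:275,225:395],(680,500),interpolation=cv2.INTER_CUBIC))
cv2.imwrite("pics/sidec.png",cv2.resize(b[190:315,225:355],(624,600),interpolation=cv2.INTER_CUBIC))
E
```

```text
(no output)
```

View pics/topc.png

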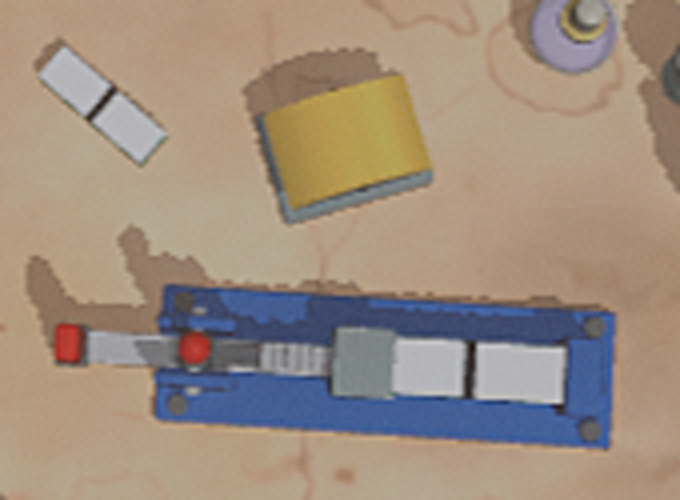

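View pics/sidec.png

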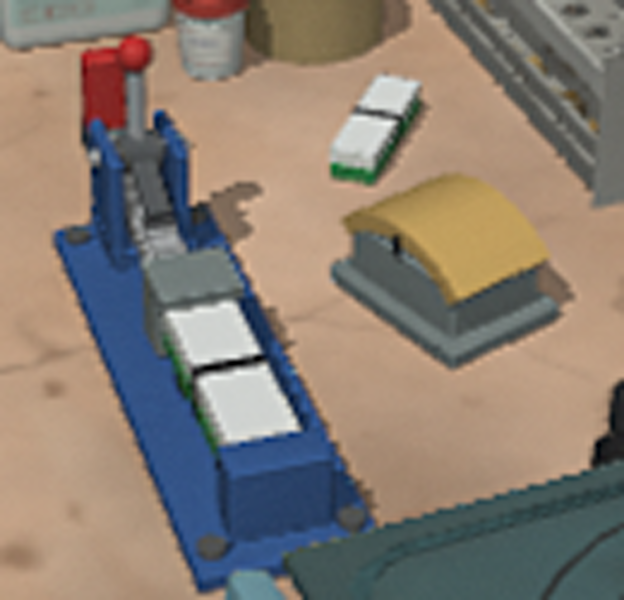

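```bash
cat > h.py <<'E'
from plant import *
import cv2,numpy as np
def proj(n,P):
    c=get_calibration(n);T=np.linalg.inv(c["world_from_camera"]);P=np.atleast_2d(P)
    q=P@T[:3,:3].T+T[:3,3];u=q@np.asarray(c["K"]).T;return u[:,:2]/u[:,2:]
def ray(n,uv,z):
    c=get_calibration(n);T=np.asarray(c["world_from_camera"])
    d=T[:3,:3]@np.linalg.solve(c["K"],[uv[0],uv[1],1]);o=T[:3,3];return o+d*(z-o[2])/d[2]
def pw(p,P):
    x,y,a=p;P=np.atleast_2d(P);c,s=np.cos(a),np.sin(a)
    return np.c_[x+c*P[:,0]-s*P[:,1],y+s*P[:,0]+c*P[:,1],P[:,2]]
E
cat > fit.py <<'E'
from h import *
from scipy.optimize import least_squares
tp=lambda u,v:(225+u/4-.4,150+v/4-.4)
sp=lambda u,v:(225+u/4.8-.4,190+v/4.8-.4)
m=1e-3
T=[(tp(194,348),(0,175,128)),(tp(568,346),(18,-60,50)),(tp(563,404),(-18,-60,50)),(tp(470,369),(0,0,50)),(tp(69,342),(0,255,86))]
S=[(sp(136,53),(0,175,128)),(sp(302,430),(18,-60,50)),(sp(217,446),(-18,-60,50)),(sp(230,365),(0,0,50)),(sp(104,54),(0,255,86))]
def res(p,sets):
    return np.concatenate([np.concatenate([proj(n,pw(p,np.array(q)*m))[0]-uv for uv,q in L]) for n,L in sets])
for sets in ([("top",T)],[("side",S)],[("top",T),("side",S)]):
    r=least_squares(res,[.4,0,-.06],args=(sets,));print("press",r.x.round(4));
print(r.fun.reshape(-1,2).round(1).tolist())
# rest: brass corners z: edge at y=±44: 60-(70-sqrt(70^2-44^2))
ze=60-(70-(70**2-44**2)**.5)
T=[(tp(262,113),(32,44,ze)),(tp(402,74),(32,-44,ze)),(tp(432,172),(-32,-44,ze)),(tp(297,208),(-32,44,ze)),(tp(365,187),(-32,0,58))]
S=[(sp(345,220),(-32,44,ze)),(sp(456,300),(-32,-44,ze)),(sp(548,258),(32,-44,ze)),(sp(397,238),(-32,0,58))]
for sets in ([("top",T)],[("side",S)],[("top",T),("side",S)]):
    r=least_squares(res,[.5,0,.2],args=(sets,));print("rest",r.x.round(4),r.fun.reshape(-1,2).round(1).tolist())
E
python3 fit.py
```

```text
press [ 0.4905  0.0072 -0.0419]
press [ 0.4856  0.0058 -0.055 ]
press [ 0.488   0.0071 -0.0497]
[[0.4, 0.4], [-0.3, 1.4], [0.2, 1.0], [0.3, 1.0], [-0.4, 0.2], [0.3, -0.5], [0.2, -0.1], [2.4, -0.4], [0.1, -0.6], [0.3, -1.1]]
rest [0.6359 0.0867 0.305 ] [[1.8, 0.2], [-0.7, 0.5], [-1.0, -0.5], [0.1, -0.0], [-0.2, -0.2]]
rest [0.6303 0.0772 0.2978] [[0.2, 0.5], [-0.6, -0.1], [0.1, -0.4], [0.4, 0.0]]
rest [0.6344 0.0848 0.3003] [[2.6, 0.7], [0.1, 1.2], [-0.3, 0.2], [0.7, 0.5], [0.5, 0.5], [0.6, -1.3], [-0.2, -2.2], [0.3, -2.3], [0.8, -1.9]]
```

```bash
cat >> h.py <<'E'
PR=(.488,.007,-.048)
from scipy.spatial.transform import Rotation as Ro
def to(target,yaw=None,frame=None):
    """world (or frame) target of TCP -> tool increments mm, turn"""
    o=get_obs();t=np.array(target,float)
    if frame is not None: t=pw(frame,t)[0]
    R=Ro.from_euler('xyz',o["ee_rot"]).as_matrix()
    d=R.T@(t-o["tcp_pos"])*1000
    tw=0 if yaw is None else (o["ee_rot"][2]-yaw+np.pi)%(2*np.pi)-np.pi
    print("inc",d.round(1),"turn",round(tw,3),"| now",o["tcp_pos"].round(4),o["ee_rot"].round(3),"t",round(o["clock"],2),"F",np.round(o["contact_force"],1),"gap",round(o["finger_gap"],3))
def in_frame(frame,p):
    c,s=np.cos(frame[2]),np.sin(frame[2]);d=np.array(p)[:2]-frame[:2];return np.r_[c*d[0]+s*d[1],-s*d[0]+c*d[1],p[2]]*1000
E
python3 -c "
from h import *
to((0,.110,.256),np.pi/2-.048,PR)"
```

```text
inc [-4.217e+02 -2.932e+02 -2.000e-01] turn 1.263 | now [0.2001 0.5386 0.2555] [-3.14  -0.     2.786] t 0.15 F [ 1.  -0.7  1.1] gap 1.005
```

Request:
carry_out(increments=[[-50,-35,0,0.15],[-100,-70,0,0.3],[-150,-105,0,0.45],[-200,-140,0,0.6],[-250,-175,0,0.75],[-300,-210,0,0.9],[-350,-245,0,1.05],[-400,-280,0,1.2],[-422,-293,0,1.263],[-422,-293,0,1.263],[-422,-293,0,1.263]], claw=0)

```text
clock: 1.52
tcp_pos: [0.4932, 0.118, 0.256]
ee_rot: [-3.141, -0.0, 1.524]
contact_force: [-0.9, 0.6, -0.5]
finger_gap: -0.0
```

```bash
python3 -c "
from h import *
to((0,.110,.256),np.pi/2-.048,PR)
cv2.imwrite('pics/w1.png',camera('wrist')[:,:,::-1])"
```

```text
inc [-1.1  0.2 -0. ] turn 0.001 | now [0.4932 0.118  0.256 ] [-3.141 -0.     1.524] t 1.52 F [-0.9  0.6 -0.5] gap -0.0
```

View pics/w1.png

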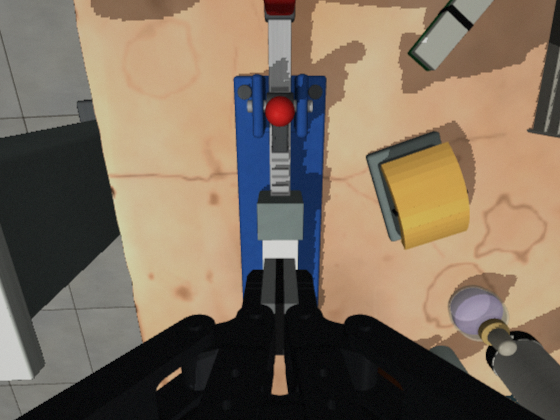

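```bash
python3 -c "
import cv2
a=cv2.imread('pics/w1.png')[70:270,220:480]
cv2.imwrite('pics/w1c.png',cv2.resize(a,(780,600),interpolation=cv2.INTER_CUBIC))"
```

```text
(no output)
```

View pics/w1c.png

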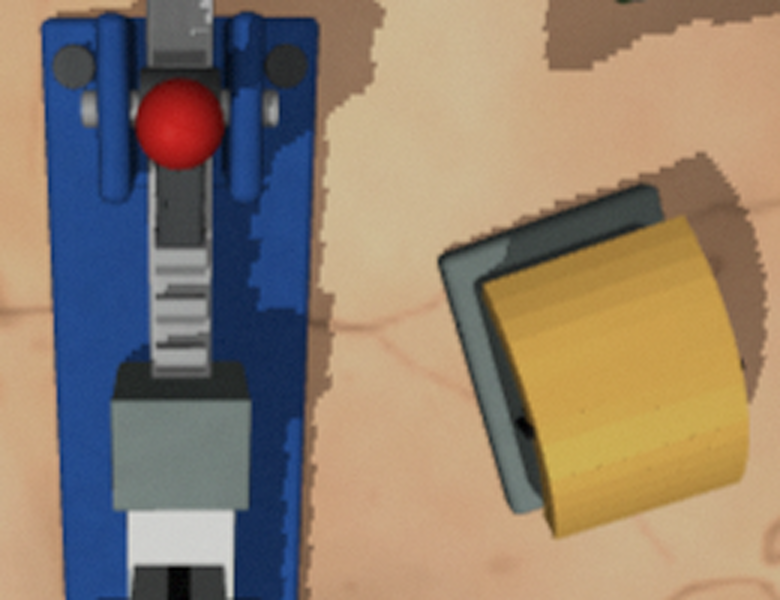

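```bash
cat > fit2.py <<'E'
from h import *
from scipy.optimize import least_squares
c=get_calibration("wrist");o=get_obs()
T=np.eye(4);T[:3,:3]=Ro.from_euler('xyz',o["ee_rot"]).as_matrix();T[:3,3]=o["tcp_pos"]
W=np.linalg.inv(T@c["T_tool_cam"])
def pj(P):
    q=P@W[:3,:3].T+W[:3,3];u=q@np.asarray(c["K"]).T;return u[:,:2]/u[:,2:]
s=lambda u,v:(220+u/3-.33,70+v/3-.33)
m=1e-3;ze=60-(70-(70**2-44**2)**.5)
A=[(s(180,124),(0,175,128)),(s(181.5,400),(0,87,59.5)),(s(182,510),(0,49,59.5)),(s(129,511),(-18,49,50)),(s(236,510),(18,49,50)),((280,5.),(0,247,86))]
B=[(s(483,283),(-32,44,ze)),(s(680,218),(32,44,ze)),(s(743,478),(32,-44,ze)),(s(555,536),(-32,-44,ze)),(s(525,426),(-32,0,59)),(s(743,364),(32,0,59))]
for n,L,x0 in (("press",A,[.49,0,0]),("rest",B,[.63,.08,.3])):
    r=least_squares(lambda p:np.concatenate([pj(pw(p,np.array(q)*m))[0]-uv for uv,q in L]),x0);print(n,r.x.round(4),r.fun.reshape(-1,2).round(1).tolist())
E
python3 fit2.py
```

```text
press [ 0.4901  0.0067 -0.0406] [[0.4, 1.9], [0.1, 0.8], [0.0, 1.2], [-0.4, -3.1], [0.1, -2.9], [-0.3, 0.4]]
rest [0.6344 0.0892 0.304 ] [[0.6, 2.5], [2.1, 1.1], [-1.6, -2.9], [-1.5, -2.4], [2.7, 1.2], [-2.5, -0.3]]
```

```bash
sed -i 's/^PR=.*/PR=(.490,.007,-.042)/' h.py; python3 -c "
from h import *
to((0,.138,.125),np.pi/2-.042,PR)
to((0,.196,.125),np.pi/2-.042,PR)"
```

```text
inc [ 26.7   1.6 131.1] turn -0.004 | now [0.4931 0.1183 0.2561] [-3.141 -0.     1.525] t 1.57 F [-0.2 -0.7 -0.2] gap 0.001
inc [ 84.7   1.3 131.1] turn -0.004 | now [0.4931 0.1183 0.2561] [-3.141 -0.     1.525] t 1.57 F [-0.2 -0.7 -0.2] gap 0.001
```

Request:
carry_out(increments=[[25,1.5,40,-0.004],[26.5,1.5,90,-0.004],[26.5,1.5,131,-0.004],[26.5,1.5,131,-0.004]])

```text
clock: 2.08
tcp_pos: [0.4931, 0.1447, 0.1222]
ee_rot: [-3.134, 0.001, 1.529]
contact_force: [0.3, 0.4, 0.9]
finger_gap: 0.001
```

```bash
python3 -c "
from h import *
to((0,.196,.125),np.pi/2-.042,PR)
a=camera('side')[180:320,210:350,::-1]
b=camera('wrist')[:,:,::-1]
cv2.imwrite('pics/s2.png',np.hstack([cv2.resize(a,(420,420),interpolation=cv2.INTER_CUBIC),cv2.resize(b,(380,420))]))"
```

```text
inc [58.3  2.7 -2.9] turn 0.0 | now [0.4931 0.1447 0.1222] [-3.134e+00  1.000e-03  1.529e+00] t 2.08 F [0.3 0.4 0.9] gap 0.001
```

View pics/s2.png

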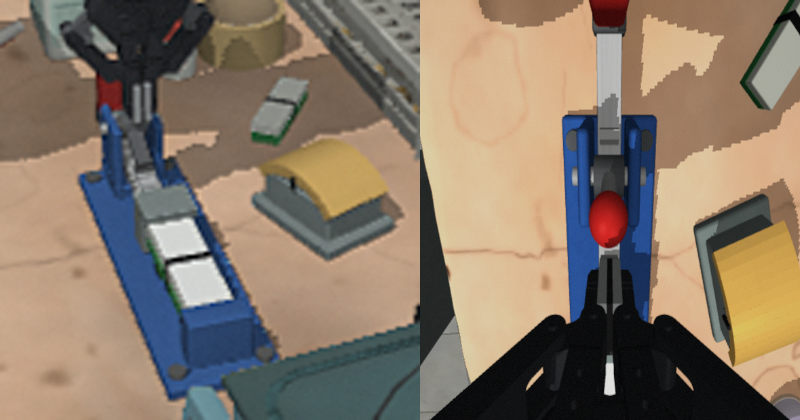

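Request:
carry_out(increments=[[8,1.5,-1,0],[16,2,-1,0],[24,2,-1,0],[32,2,-1,0],[40,2,-1,0],[48,2,-1,0],[54,2,-1,0],[58,2,-1,0],[58,2,-1,0]])

```text
clock: 3.3
tcp_pos: [0.5012, 0.2024, 0.1265]
ee_rot: [3.141, -0.0, 1.528]
contact_force: [0.6, 0.1, 1.2]
finger_gap: -0.002
```

```bash
python3 -c "
from h import *
to((0,.196,.125),np.pi/2-.042,PR)
a=camera('side')[180:320,210:350,::-1]
b=camera('wrist')[:,:,::-1]
cv2.imwrite('pics/s3.png',np.hstack([cv2.resize(a,(420,420),interpolation=cv2.INTER_CUBIC),cv2.resize(b,(380,420))]))"
```

```text
inc [ 0.3 -3.   1.5] turn -0.001 | now [0.5012 0.2024 0.1265] [ 3.141 -0.     1.528] t 3.3 F [0.6 0.1 1.2] gap -0.002
```

View pics/s3.png

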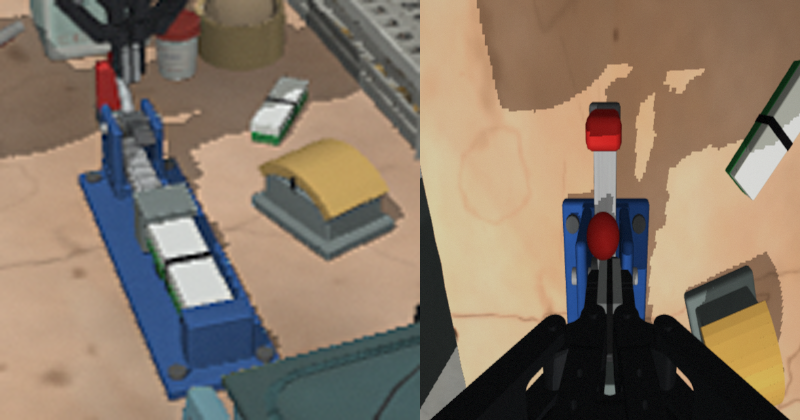

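```bash
cat >> h.py <<'E'
def wproj(P):
    c=get_calibration("wrist");o=get_obs()
    T=np.eye(4);T[:3,:3]=Ro.from_euler('xyz',o["ee_rot"]).as_matrix();T[:3,3]=o["tcp_pos"]
    W=np.linalg.inv(T@c["T_tool_cam"]);q=np.atleast_2d(P)@W[:3,:3].T+W[:3,3];u=q@np.asarray(c["K"]).T;return u[:,:2]/u[:,2:]
E
python3 -c "
from h import *
for th in (0.6,.7,.8,.9,1.,1.1):
    P=pw(PR,(0,.175+.06*np.sin(th),.068+.06*np.cos(th)))
    print(th,wproj(P).round(0),proj('top',P).round(1),proj('side',P).round(1))
"
```

```text
0.6 [[270. 265.]] [[259.5 236. ]] [[250.4 197.5]]
0.7 [[270. 250.]] [[257.6 235.9]] [[250.  197.8]]
0.8 [[270. 236.]] [[255.9 235.9]] [[249.6 198.4]]
0.9 [[270. 223.]] [[254.3 235.8]] [[249.3 199.2]]
1.0 [[271. 211.]] [[253.  235.8]] [[249.1 200.2]]
1.1 [[271. 201.]] [[251.9 235.8]] [[248.9 201.4]]
```

Request:
carry_out(increments=[[-4,0,-10,0],[-4,-3,-45,0],[20,-3,-75,0],[63,-3,-75,0],[63,-3,-75,0],[63,-3,-75,0]], claw=0.7)

```text
clock: 4.15
tcp_pos: [0.5006, 0.2643, 0.2013]
ee_rot: [-3.141, 0.0, 1.527]
contact_force: [-0.2, -0.0, 0.2]
finger_gap: 0.701
```

```bash
python3 -c "
from h import *
to((0,.259,.084),np.pi/2-.042,PR)
a=camera('side')[180:320,210:350,::-1]
b=camera('wrist')[:,:,::-1]
cv2.imwrite('pics/s4.png',np.hstack([cv2.resize(a,(420,420),interpolation=cv2.INTER_CUBIC),cv2.resize(b,(380,420))]))"
```

```text
inc [  1.5   0.2 117.3] turn -0.002 | now [0.5006 0.2643 0.2013] [-3.141  0.     1.527] t 4.15 F [-0.2 -0.   0.2] gap 0.701
```

View pics/s4.png

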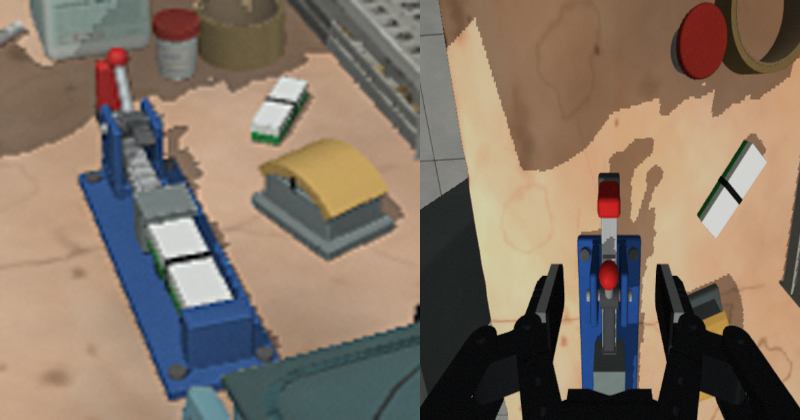

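```bash
python3 -c "
from h import *
print(wproj(pw(PR,(0,.255,.086)))*[380/560,1]+[420,0])"
```

```text
[[608.73255437 210.68576798]]
```

Request:
carry_out(increments=[[2,0,45,0],[2,0,90,0],[2,0,110,0],[2,0,117,0],[2,0,117,0]])

```text
clock: 4.88
tcp_pos: [0.5013, 0.2662, 0.0846]
ee_rot: [3.141, 0.0, 1.526]
contact_force: [-0.4, 0.1, 0.6]
finger_gap: 0.702
```

```bash
python3 -c "
from h import *
to((0,.259,.084),np.pi/2-.042,PR)
a=camera('side')[180:320,210:350,::-1]
b=camera('wrist')[:,:,::-1]
cv2.imwrite('pics/s5.png',np.hstack([cv2.resize(a,(420,420),interpolation=cv2.INTER_CUBIC),cv2.resize(b,(380,420))]))"
```

```text
inc [-0.5 -0.4  0.6] turn -0.003 | now [0.5013 0.2662 0.0846] [3.141 0.    1.526] t 4.88 F [-0.4  0.1  0.6] gap 0.702
```

View pics/s5.png

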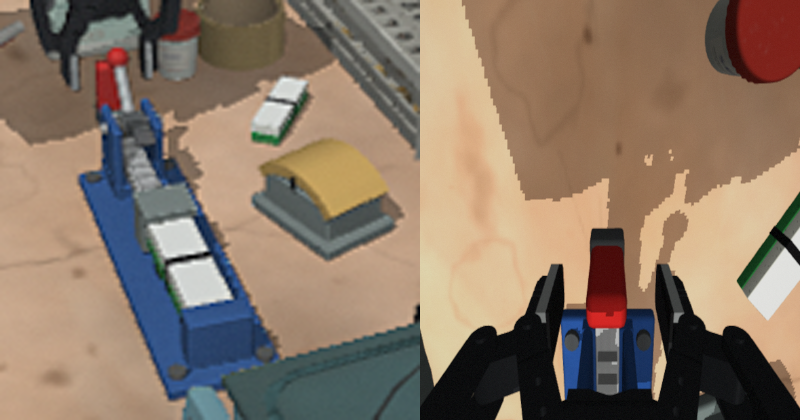

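Request:
carry_out(increments=[[0,0,0,0],[0,0,0,0],[0,0,0,0],[0,0,0,0]], claw=0, grip_force=50)

```text
clock: 5.48
tcp_pos: [0.5, 0.2669, 0.0852]
ee_rot: [-3.139, 0.0, 1.527]
contact_force: [-5.4, -0.2, 9.1]
finger_gap: 0.266
```

Request:
carry_out(increments=[[8,0,0,0],[16,0,0,0],[24,0,0,0],[32,0,0,0],[40,0,0,0],[46,0,0,0],[49,0,0,0],[49,0,0,0]])

```text
clock: 6.48
tcp_pos: [0.5021, 0.3159, 0.0852]
ee_rot: [-3.139, 0.001, 1.527]
contact_force: [-6.2, -1.6, 7.6]
finger_gap: 0.268
```

```bash
python3 -c "
from h import *
to((0,.311,.084),np.pi/2-.042,PR)
a=camera('side')[180:320,210:350,::-1]
b=camera('wrist')[:,:,::-1]
cv2.imwrite('pics/s6.png',np.hstack([cv2.resize(a,(420,420),interpolation=cv2.INTER_CUBIC),cv2.resize(b,(380,420))]))"
```

```text
inc [1.8 0.8 1.2] turn -0.001 | now [0.5021 0.3159 0.0852] [-3.139e+00  1.000e-03  1.527e+00] t 6.47 F [-6.2 -1.6  7.6] gap 0.268
```

View pics/s6.png

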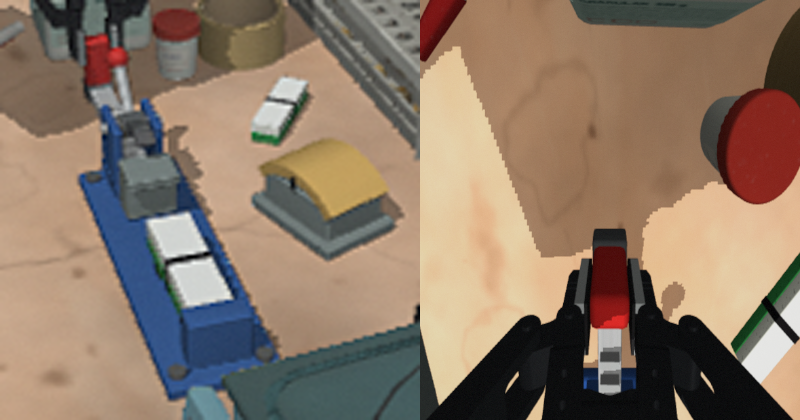

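Request:
carry_out(increments=[[0,0,0,0],[0,0,0,0],[0,0,0,0],[0,0,-45,0],[0,0,-100,0],[-40,0,-115,0],[-100,0,-115,0],[-160,0,-115,0],[-220,0,-115,0],[-280,0,-115,0],[-309,0,-115,0],[-309,0,-115,0]], claw=0.5)

```text
clock: 8.07
tcp_pos: [0.4896, 0.0051, 0.1994]
ee_rot: [3.141, 0.0, 1.523]
contact_force: [0.4, 1.2, 0.4]
finger_gap: 0.504
```

```bash
python3 -c "
from h import *
to((0,.0,.05),np.pi/2-.042,PR)
print(proj('side',pw(PR,(0,.305,.086))),wproj(pw(PR,[(0,.0,.05),(.018,.06,.05),(-.018,.06,.05),(.018,-.06,.05)]))*[380/560,1]+[420,0])
a=camera('side')[180:320,210:350,::-1]
b=camera('wrist')[:,:,::-1]
cv2.imwrite('pics/s7.png',np.hstack([cv2.resize(a,(420,420),interpolation=cv2.INTER_CUBIC),cv2.resize(b,(380,420))]))"
```

```text
inc [  1.9   0.3 149.4] turn -0.006 | now [0.4896 0.0051 0.1994] [3.141 0.    1.523] t 8.07 F [0.4 1.2 0.4] gap 0.504
[[242.32848173 191.23897671]] [[608.9665033  191.21359051]
 [625.39734989 112.58478862]
 [592.02949043 112.78498303]
 [623.71041926 259.48683364]]
```

View pics/s7.png

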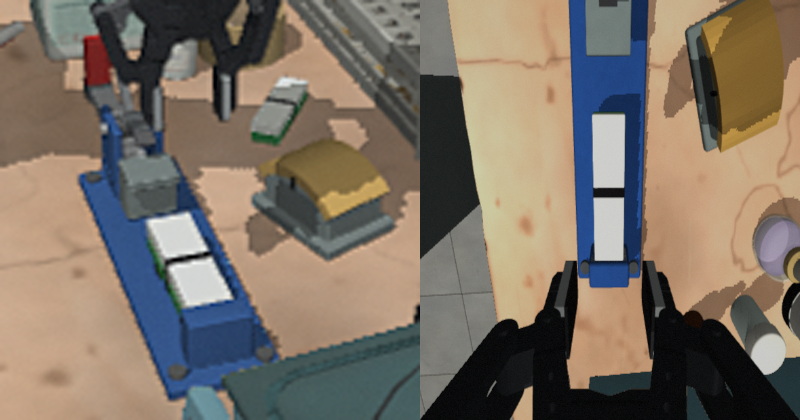

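Request:
carry_out(increments=[[2,0,45,-0.006],[2,0,90,-0.006],[2,0,130,-0.006],[2,0,148,-0.006],[2,0,149,-0.006],[2,0,149,-0.006]], claw=0.75)

```text
clock: 8.93
tcp_pos: [0.4904, 0.0095, 0.0512]
ee_rot: [3.14, 0.0, 1.534]
contact_force: [0.5, 0.8, -0.5]
finger_gap: 0.752
```

Request:
carry_out(increments=[[0,0,0,0],[0,0,0,0],[0,0,0,0],[0,0,0,0],[0,0,0,0]], claw=0, grip_force=50)

```text
clock: 9.55
tcp_pos: [0.4905, 0.0088, 0.0515]
ee_rot: [3.14, 0.0, 1.533]
contact_force: [-1.5, 1.0, 6.2]
finger_gap: 0.412
```

```bash
python3 -c "
from h import *
to((0,.0,.05),np.pi/2-.042,PR)
a=camera('side')[180:320,210:350,::-1]
b=camera('wrist')[:,:,::-1]
cv2.imwrite('pics/s8.png',np.hstack([cv2.resize(a,(420,420),interpolation=cv2.INTER_CUBIC),cv2.resize(b,(380,420))]))"
```

```text
inc [-1.8 -0.5  1.5] turn 0.004 | now [0.4905 0.0088 0.0515] [3.14  0.    1.533] t 9.55 F [-1.5  1.   6.2] gap 0.412
```

View pics/s8.png

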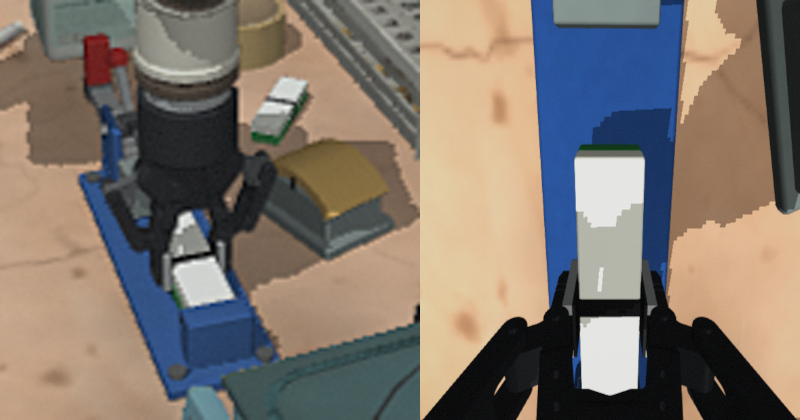

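Request:
carry_out(increments=[[0,0,-10,0],[0,0,-30,0],[0,0,-60,0],[0,0,-90,0],[0,0,-110,0],[0,0,-110,0],[0,0,-110,0]])

```text
clock: 10.52
tcp_pos: [0.4888, 0.009, 0.1592]
ee_rot: [-3.14, -0.0, 1.533]
contact_force: [0.5, -0.3, -2.4]
finger_gap: 0.406
```

```bash
python3 -c "
from h import *
to((0,.0,.05),np.pi/2-.042,PR)
cv2.imwrite('pics/t9.png',camera('top')[:,:,::-1])
a=camera('side')[180:320,210:350,::-1]
b=camera('wrist')[:,:,::-1];cv2.imwrite('pics/w9.png',b)
cv2.imwrite('pics/s9.png',np.hstack([cv2.resize(a,(420,420),interpolation=cv2.INTER_CUBIC),cv2.resize(b,(380,420))]))
c=np.hstack([cv2.resize(b[:230,380:560],(468,598),interpolation=cv2.INTER_CUBIC)]);cv2.imwrite('pics/w9c.png',c)"
```

```text
inc [ -2.    1.5 109.2] turn 0.004 | now [0.4888 0.009  0.1592] [-3.14  -0.     1.533] t 10.53 F [ 0.5 -0.3 -2.4] gap 0.406
```

View pics/s9.png

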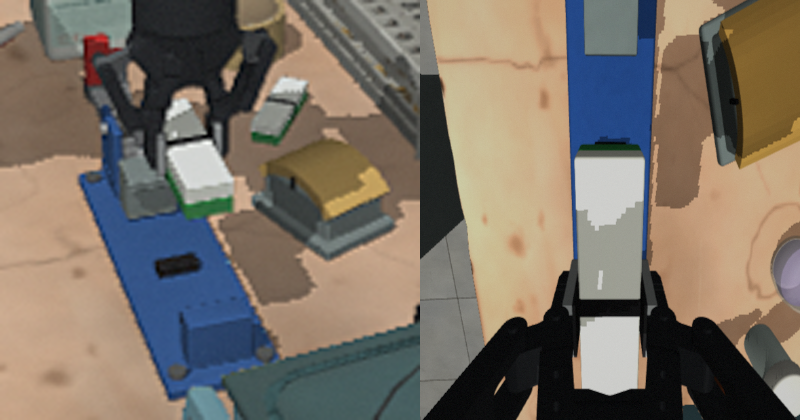

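View pics/w9c.png

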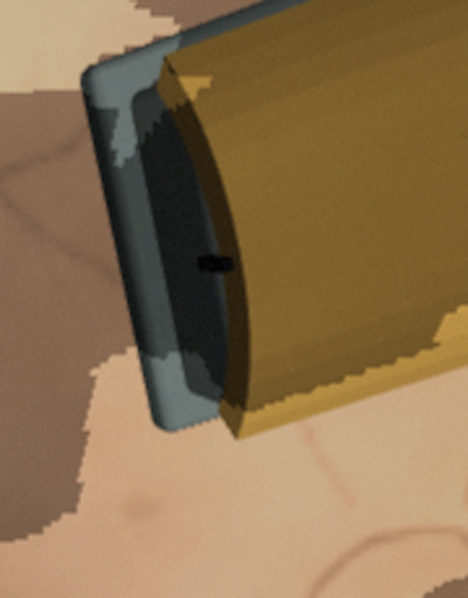

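```bash
python3 -c "
from h import *
to((.545,.05,.16),np.pi/2+.303)"
```

```text
inc [43.  54.6 -1.2] turn -0.341 | now [0.4887 0.0091 0.159 ] [-3.139 -0.     1.533] t 10.68 F [ 0.2 -0.8 -3. ] gap 0.411
```

Request:
carry_out(increments=[[10,13,-1,-0.085],[21,27,-1,-0.17],[32,41,-1,-0.255],[43,54.5,-1,-0.341],[43,54.5,-1,-0.341],[43,54.5,-1,-0.341]])

```text
clock: 11.42
tcp_pos: [0.545, 0.0496, 0.1606]
ee_rot: [-3.14, -0.0, 1.873]
contact_force: [0.2, -0.4, -2.6]
finger_gap: 0.408
```

```bash
python3 -c "
from h import *
to((.634,.087,.16),np.pi/2+.303)
b=camera('wrist')[:,:,::-1];cv2.imwrite('pics/w10.png',b)
c=b[140:340,340:560];cv2.imwrite('pics/w10c.png',cv2.resize(c,(660,600),interpolation=cv2.INTER_CUBIC))"
```

```text
inc [ 9.3 96.1  0.4] turn -0.001 | now [0.545  0.0496 0.1606] [-3.14  -0.     1.873] t 11.43 F [ 0.2 -0.4 -2.6] gap 0.408
```

View pics/w10.png

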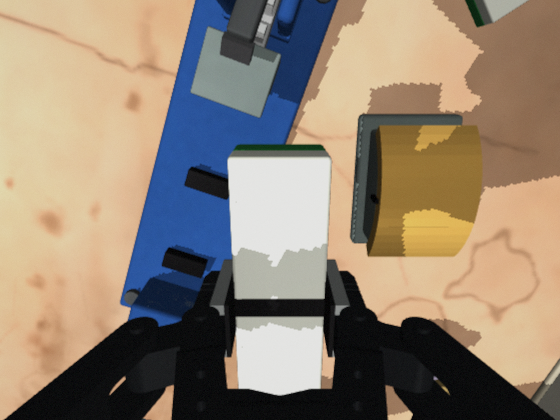

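View pics/w10c.png

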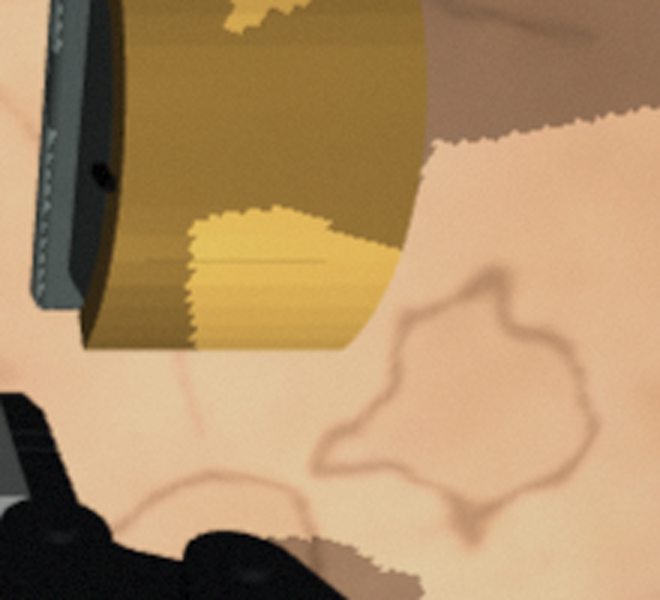

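```bash
cat > fit3.py <<'E'
from h import *
from scipy.optimize import least_squares
uv=np.array([(381,126),(475,126),(455,256.3),(368,256.3)])-.2
sg=np.array([(-1,1),(1,1),(1,-1),(-1,-1)])
def P(p):
    hy=p[3]; z=60-(70-np.sqrt(4900-hy*hy)); return pw(p[:3],np.c_[sg[:,0]*32,sg[:,1]*hy,np.full(4,z)]*1e-3)
f=lambda p:(wproj(P(p))-uv).ravel()
r=least_squares(f,[.634,.087,.3,44],x_scale=[.01,.01,.1,5]);print(r.x.round(4),r.fun.reshape(-1,2).round(1).tolist())
f2=lambda p:f(np.r_[p,44]); r=least_squares(f2,[.634,.087,.3]);print(r.x.round(4),r.fun.reshape(-1,2).round(1).tolist())
# right silhouette at crown: rightmost brass top edge x
for y in (.083,.087,.091):
    print(y,wproj(pw((.634,y,.303),[(.032,0,.06),(-.032,0,.06),(-.032,0,.057),(-.032,0,.05)])).round(1).tolist())
print(in_frame((.634,.087,.303),get_obs()['tcp_pos']))
E
python3 fit3.py
```

```text
[ 0.6364  0.0866  0.3072 47.6496] [[-1.6, 0.2], [1.9, -0.2], [-0.6, -0.0], [0.3, 0.2]]
[0.6346 0.0878 0.301 ] [[-2.2, 3.5], [2.2, 3.8], [0.3, -4.3], [-0.3, -4.6]]
0.083 [[473.0, 207.5], [374.9, 207.4], [373.8, 205.9], [371.2, 202.6]]
0.087 [[475.9, 202.0], [377.3, 201.9], [376.1, 200.4], [373.4, 197.2]]
0.091 [[478.8, 196.4], [379.6, 196.3], [378.4, 194.9], [375.7, 191.8]]
[-96.15415315  -9.22058378 160.722518  ]
```

```bash
python3 -c "
from h import *
o=get_obs();t=o['tcp_pos'];R=Ro.from_euler('xyz',o['ee_rot']).as_matrix()
for dx in (-.006,-.003,0,.003): print(dx,wproj(t+R@np.array([dx,0,.0015])).round(1), wproj(t+R@np.array([dx+.06,0,.0015])).round(1))
RS=(.6345,.087,.304)
to((0,.002,.16),np.pi/2+.304,RS)
to((0,.002,.0895),np.pi/2+.304,RS)
import cv2
b=cv2.imread('pics/w10.png')[130:340,180:380];cv2.imwrite('pics/w10d.png',cv2.resize(b,(570,600)))
"
```

```text
-0.006 [[277.6 316.4]] [[277.7 169.5]]
-0.003 [[277.6 310.1]] [[277.7 160.9]]
0 [[277.6 303.6]] [[277.7 152.2]]
0.003 [[277.6 297. ]] [[277.7 143.4]]
inc [11.2 96.6  0.6] turn -0.002 | now [0.545  0.0495 0.1607] [-3.14  -0.     1.873] t 11.47 F [-0.3  0.2 -3.9] gap 0.411
inc [11.2 96.7 71.1] turn -0.002 | now [0.545  0.0495 0.1607] [-3.14  -0.     1.873] t 11.47 F [-0.3  0.2 -3.9] gap 0.411
```

View pics/w10d.png

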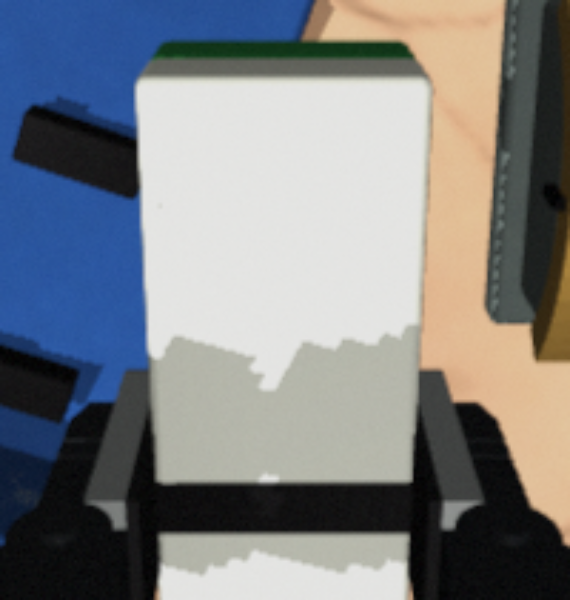

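Request:
carry_out(increments=[[3,25,0,0],[6,50,0,0],[9,75,0,0],[11.2,97,0,-0.002],[11.2,97,0,-0.002],[11.2,97,20,-0.002],[11.2,97,40,-0.002],[11.2,97,55,-0.002],[11.2,97,64,-0.002],[11.2,97,64,-0.002],[11.2,97,64,-0.002]])

```text
clock: 12.85
tcp_pos: [0.6356, 0.0894, 0.0981]
ee_rot: [3.14, 0.001, 1.876]
contact_force: [0.7, -0.4, -2.8]
finger_gap: 0.415
```

```bash
python3 -c "
from h import *
RS=(.6345,.087,.304)
to((0,.002,.0895),np.pi/2+.304,RS)
a=camera('side')[200:300,250:360,::-1]
cv2.imwrite('pics/t11.png',camera('top')[:,:,::-1])
cv2.imwrite('pics/s11.png',cv2.resize(a,(660,600),interpolation=cv2.INTER_CUBIC))"
```

```text
inc [ 0.  -1.8  8.6] turn 0.001 | now [0.6356 0.0894 0.0981] [3.140e+00 1.000e-03 1.876e+00] t 12.85 F [ 0.7 -0.4 -2.8] gap 0.415
```

View pics/s11.png

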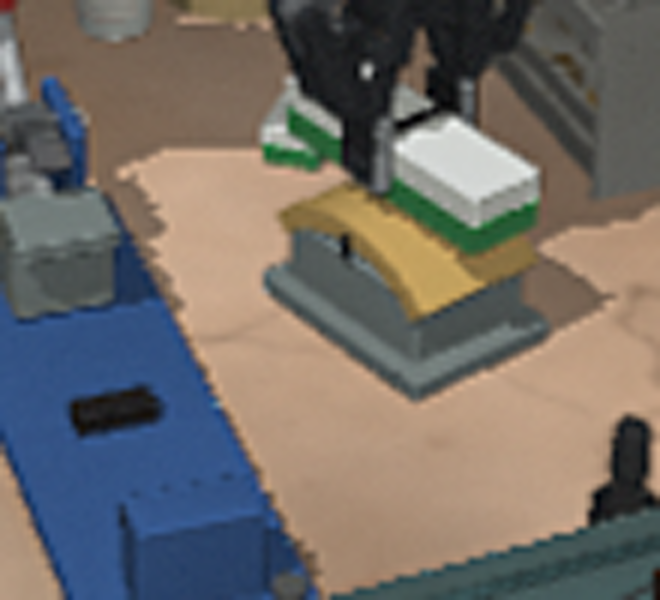

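Request:
carry_out(increments=[[0,-1,3,0],[0,-1.5,5.5,0],[0,-1.5,7,0],[0,-1.5,7,0],[0,-1.5,7,0]])

```text
clock: 13.58
tcp_pos: [0.6336, 0.089, 0.0903]
ee_rot: [3.142, 0.0, 1.876]
contact_force: [0.2, -0.3, -2.9]
finger_gap: 0.408
```

Request:
carry_out(increments=[[0,0,0.5,0],[0,0,1,0],[0,0,1,0]])

```text
clock: 13.95
tcp_pos: [0.6336, 0.089, 0.0896]
ee_rot: [3.141, 0.0, 1.876]
contact_force: [-0.2, -0.5, -0.2]
finger_gap: 0.41
```

Request:
carry_out(increments=[[0,0,0.5,0],[0,0,0.5,0],[0,0,0.5,0]])

```text
clock: 14.32
tcp_pos: [0.6337, 0.089, 0.0896]
ee_rot: [3.141, 0.0, 1.876]
contact_force: [-3.7, 0.4, 5.3]
finger_gap: 0.407
```

```bash
python3 -c "
from h import *
RS=(.6345,.087,.304)
to((0,.002,.0895),np.pi/2+.304,RS)
a=camera('side')[200:300,250:360,::-1]
b=camera('wrist')[:,:,::-1]
cv2.imwrite('pics/s12.png',np.hstack([cv2.resize(a,(420,420),interpolation=cv2.INTER_CUBIC),cv2.resize(b,(380,420))]))"
```

```text
inc [-0.1  0.2  0.1] turn 0.001 | now [0.6337 0.089  0.0896] [3.141 0.    1.876] t 14.32 F [-3.7  0.4  5.3] gap 0.407
```

View pics/s12.png

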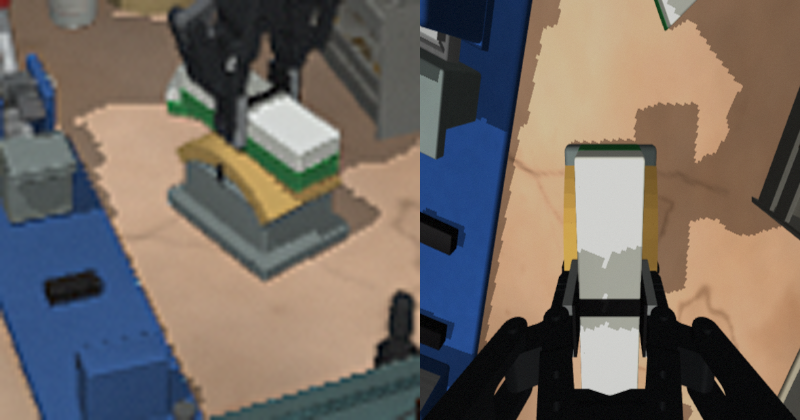

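Request:
carry_out(increments=[[0,0,-0.5,0],[0,0,-0.5,0],[0,0,-0.5,0]], claw=0.5)

```text
clock: 14.8
tcp_pos: [0.6336, 0.0889, 0.0891]
ee_rot: [3.141, 0.0, 1.876]
contact_force: [-0.4, 0.3, 0.1]
finger_gap: 0.499
```

```bash
python3 -c "
from h import *
RS=(.6345,.087,.304)
to((0,.002,.0895),np.pi/2+.304,RS)
a=camera('side')[200:300,250:360,::-1]
b=camera('wrist')[:,:,::-1]
cv2.imwrite('pics/s13.png',np.hstack([cv2.resize(a,(420,420),interpolation=cv2.INTER_CUBIC),cv2.resize(b,(380,420))]))"
```

```text
inc [-0.1  0.3 -0.4] turn 0.001 | now [0.6336 0.0889 0.0891] [3.141 0.    1.876] t 14.8 F [-0.4  0.3  0.1] gap 0.499
```

View pics/s13.png

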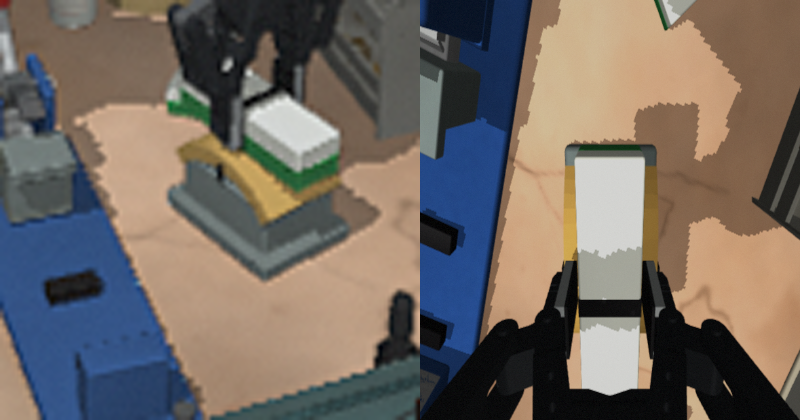

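Request:
carry_out(increments=[[0,0,0,0],[0,0,0,0],[0,0,-5,0],[0,0,-15,0],[0,0,-30,0],[0,0,-55,0],[0,0,-85,0],[0,0,-120,0],[0,0,-150,0],[0,0,-150,0]], claw=0.65)

```text
clock: 16.15
tcp_pos: [0.6355, 0.0889, 0.2441]
ee_rot: [3.134, 0.003, 1.876]
contact_force: [0.9, 1.2, 0.2]
finger_gap: 0.65
```

```bash
python3 -c "
from h import *
RS=(.6345,.087,.304)
to((0,.002,.0895),np.pi/2+.304,RS)
a=camera('side')[180:310,225:355,::-1]
b=camera('wrist')[:,:,::-1]
cv2.imwrite('pics/s14.png',np.hstack([cv2.resize(a,(420,420),interpolation=cv2.INTER_CUBIC),cv2.resize(b,(380,420))]))"
```

```text
inc [  0.9  -2.7 154.6] turn 0.001 | now [0.6355 0.0889 0.2441] [3.134e+00 3.000e-03 1.876e+00] t 16.15 F [0.9 1.2 0.2] gap 0.65
```

View pics/s14.png

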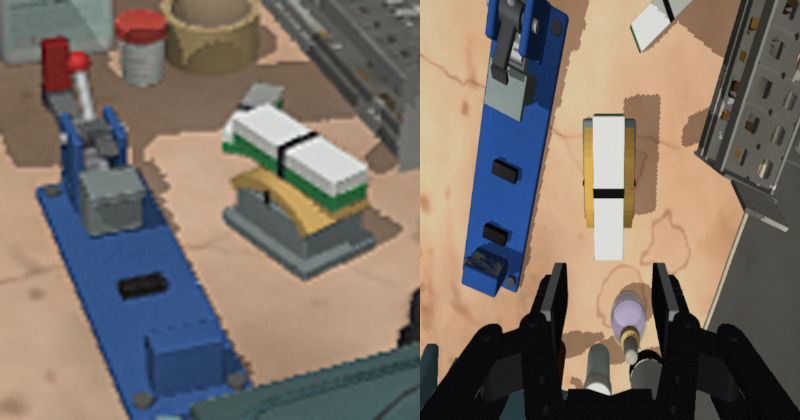

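```bash
python3 -c "
from h import *
RS=(.6345,.087,.304)
print(wproj(pw(RS,[(-.018,.06,.088),(.018,.06,.088),(-.018,-.06,.088),(.018,-.06,.088),(0,0,.088)])).round(1).tolist())
b=camera('wrist')[:,:,::-1]
cv2.imwrite('pics/w15.png',cv2.resize(b[100:280,220:340],(400,600),interpolation=cv2.INTER_CUBIC));print(get_obs()['clock'])"
```

```text
[[254.8, 117.7], [303.3, 117.9], [257.5, 262.4], [299.9, 262.5], [278.9, 195.1]]
16.3
```

View pics/w15.png

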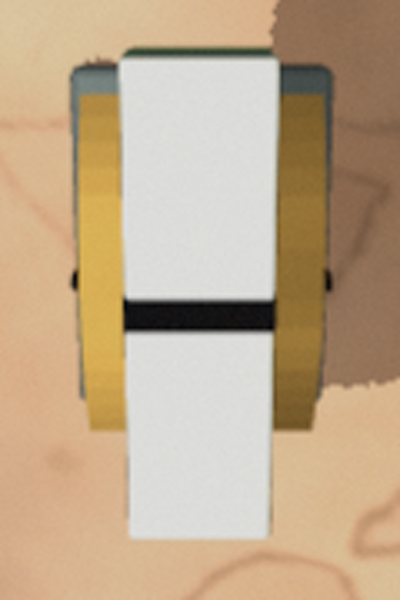

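```bash
python3 -c "
from h import *
for y in (0,.004,.008):print(wproj(pw((.6345,.087,.304),[(-.033,y,.058),(-.033,y,.052),(.033,y,.058)])).round(1).tolist())
a=camera('side');cv2.imwrite('pics/s16.png',cv2.resize(a[200:260,270:350,::-1],(800,600),interpolation=cv2.INTER_CUBIC))"
```

```text
[[242.1, 185.5], [242.8, 183.6], [317.7, 185.7]]
[[241.9, 181.0], [242.6, 179.3], [317.8, 181.3]]
[[241.8, 176.6], [242.5, 174.9], [318.0, 176.8]]
```

View pics/s16.png

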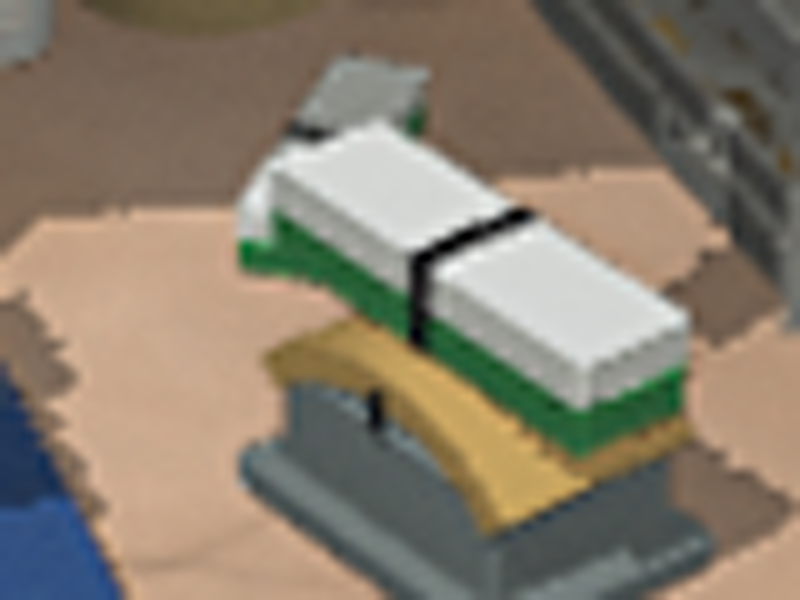

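```bash
python3 -c "
from h import *
for t in (-.1,-.05,0,.05,.1):
    print(t,(( proj('side',pw((.6345,.087,.304),[(-.018,.06,.088+.06*t),(-.018,-.06,.088-.06*t)]))-[270,200])*10).round(0).tolist())
print(get_obs()['clock'],get_obs()['dq'].round(3));close_job()"
```

```text
-0.1 [[273.0, 168.0], [587.0, 334.0]]
-0.05 [[273.0, 158.0], [586.0, 344.0]]
0 [[273.0, 148.0], [586.0, 355.0]]
0.05 [[273.0, 138.0], [585.0, 365.0]]
0.1 [[273.0, 128.0], [585.0, 376.0]]
16.35 [0.    0.01  0.004 0.001 0.001 0.001]
the job is handed in; nothing more can be done
```

The test bar is balanced white side up across the ridge of the brass-topped rest, and I handed the job in at about 16.4 s. I tipped the lever back, drew the clamp bar back by its red handle, lifted the bar out by its middle and set it on the crown. The hand-in gives no verdict, so the checks below are my own.

- **Pawl:** about 0.8–0.9 rad up, judged from where the knob appears in the images, and still up in the last side picture.
- **Clamp bar:** back about 49 mm, taken from how far the gripper travelled.
- **Position and angle:** the bar's middle is within a few millimetres of the crown, and it lies square to the ridge within a few hundredths of a rad.
- **Level:** this check was not exact. The wrist picture suggests a tilt of about 0.05 rad and the side view about 0.07 rad; both are below the 0.2 limit.
- **Gripper and bystanders:** the gripper is about 150 mm clear of the bar. I saw no bystander moved in the pictures I took, but I did not measure each one.

One thing disagreed: the wrist and top views left up to about 4.5 pixels of error when locating the rest. The black ridge-end marks settled it, matching the position I used to within about 1 mm.

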